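Pin the bracket, then hold the hidden bolt head

ROBOT

A 6-joint arm with a two-finger parallel gripper is mounted at the origin on the work surface. World frame = base frame: x ahead of the robot, y to its left, z up, the work surface at z = 0. Lengths are in m, angles in rad, forces in N, time in s.
With the tool pointing down it reaches from about 0.275 to 0.825 m from the base axis. Payload 4.9 kg.
Tool frame: the origin (TCP) lies midway between the tips of the shut fingers; the grasp point (between the pads) lies 19 mm behind it (bot.grip_depth is the distance from the TCP to the grasp point, in m); z points along the fingers, y is the line along which they close (so a half turn about z gives the same grasp; the last joint's range is limited). The gripper opens to 85 mm and grips with 20 to 120 N. Pads are 22 mm wide; open, the fingers measure 114 mm over their backs; the gripper's body (76 mm by 85 mm) begins 54 mm behind the grasp point. The pads swing forward as they close: fully open they stand 13 mm farther back than shut.
Start: joints at [-1.472, 0.326, -0.193, 1.052, 0, 1.437], TCP at [0.127, -0.535, 0.231] pointing down, gripper open.
Joint ranges: [-2.65, 2.65], [-0.97, 1.79], [-1.3, 1.35], [-1.93, 2.1], [-1.47, 1.37], [-3.14, 3.14]. Speed limits (rad/s): [2.57, 2.57, 3.14, 3.14, 3.14, 3.14].

INTERFACE

Orientations are given as a unit quaternion [w, x, y, z].
In Python, from cell import bot gives the robot as it stands. Calls block until the motion is done:
- bot.move_pose(position, orientation): joint-space move of the TCP to a pose.
- bot.move_linear(position, speed=0.15, rotation=None, until_force=None): straight line of the TCP; rotation=None keeps the orientation; speed is the mean speed in m/s. With until_force (N) it stops when the force on the tool has changed by that much, and returns True; else False.
- bot.goto_joints(angles): joint-space move.
- bot.set_gripper(opening, grasp_force=None): opening from 0.0 (shut) to 1.0 (fully open); grasp_force is the grip in N (None keeps the last); returns when the fingers have stopped.
- bot.wait(seconds).
- bot.solve_ik(position, orientation): joint angles nearest the present ones, or None.
- bot.camera(name): name is "scene" or "top" or "wrist"; returns the picture (420x560x3 uint8, red, green, blue); there is no depth.
- bot.calibration(name): a dict with "mtx" (3x3 intrinsics, pixels), "k1" (the pictures are not rectified: a ray, as slopes to the right and down, at radius r is drawn at 1 + k1 r^2 times it, then the intrinsics apply), "extrinsics" (4x4, takes a point from world to camera coordinates); the wrist camera has in their place "hand_eye" (4x4, takes a point from camera to tool coordinates, whose origin is the TCP and whose axes are the flange's). Camera axes: x right, y down, z forward; pixel columns grow to the right and rows downward; lengths in m; the calibration is good to about 2 mm. A picture is of the moment at which its call begins: read the wrist's pose just before it. calibration takes no time and is no camera call.
A pose or a line that the arm cannot do raises bot.PlanningError and nothing moves.
- bot.close_job(): hands the job in; it is judged then, once.
Trained networks look in the newest picture that a camera, given by its name, has taken for a name from the list of things; names that differ only in an ending like _2 or _b are one class to them, and where a whole thing is asked for, a point or a joint stands for the part that bears it (a point fixed in the world has none). Each returns a list of dicts, best first, with "confidence" (0 to 1); they miss things now and then, are a little off and sometimes report something else, mostly with a low value. They report only what shows in the picture. A call takes as long as a camera call. They do not tell look-alikes from the thing itself.
- bot.search_frame(camera, thing): "bbox" ([left, top, width, height] in pixels, round what is visible of it).
Readings, each from a call of its own:
- bot.read_clock(): time.
- bot.read_joint_positions(): joint angles.
- bot.read_joint_vel(): joint speeds.
- bot.read_joint_efforts(): joint torques, N m.
- bot.read_position(): TCP position.
- bot.read_tool_rot(): TCP orientation.
- bot.read_ft_force(): force on the tool from outside, world axes, zero at the start.
- bot.read_moment(): the same for the moment, N m.
- bot.read_gripper_width(): opening from 0.0 (shut) to 1.0 (fully open).
- bot.read_finger_force(): force on a finger pad.
Only numpy, scipy, OpenCV 4.12 (cv2) and the standard library are available. Lean on these libraries where they do the work, as an engineer would, in place of code of your own. Each camera call takes 0.05 s, during which the arm holds its last target. There are 200 camera calls.

TASK

Set the locating pin fully home, upright, through the hole in the white bracket's foot flange and let go of it. Then reach down into the gap behind the bracket, grip the hidden bolt head across its flats, turn it until the spanner hanging on the nut in front stands level, and hold it from turning back: finish while still gripping the head, with the spanner level. Do not touch the spanner, and leave the other things on the table where they are.

Things in the scene. Friction and masses are not known exactly. Their poses are not given: they have to be found in the camera images.
- jig: fixed aluminium jig with a white bracket upright on it; its place and yaw (within 0.35 rad) vary. Origin on the table under the middle of the bracket's web; z up. Base plate 12 mm thick, x -60..100, y -150..60 mm. Bracket web: 6 mm plate at x -3..3, y -22..22, rounded top at z 142 mm; its foot flange runs along y to -138 mm, top at z 34 mm, x -28..28
- gap (a point): mouth of the gap behind the bracket, midway between bracket and steel backing plate, level with the backing plate's top: x 25, y 0, z 132 mm in the jig's frame. The gap is 44 mm wide along x (jig x 3..47), open above and at both y ends. The backing plate is 6 mm thick, 80 mm wide in y (at x 47..53), with two gussets behind it
- flange_hole (a point): mouth of the hole in the bracket's foot flange: on the flange's top face, 34 mm above the table, at x 0, y -110 mm in the jig's frame; axes as the jig's. Hole 15 mm wide (16 mm in the jig beneath), straight down, 34 mm deep
- pin: loose steel locating pin standing upright in a black block, about 90 g: shank 12 mm diameter, 30 mm long, end tapered; collar 26 mm across, 4 mm thick; then a dark round handle 18 mm diameter, 50 mm long (84 mm in all). Origin at the shank's tip, z up along the handle. Grip the handle from above about 59 mm over the tip; over the flange, fingers closing along the jig's x stay clear of the bracket
- pin_collar (a point): centre of the underside of the pin's collar, 30 mm above the pin's tip; it lies on the flange when the pin is fully home
- pin_block: fixed black block 60x60x36 mm with a 15 mm hole in the middle of its top in which the pin stands at the start, its tip 6 mm above the table; origin centre of underside
- bolt_head: steel hex bolt head in the gap, 24 mm across flats, 16 mm thick along x. Origin at its centre: x 25, y 0, z 120 mm in the jig's frame; its x axis is the bolt's axis, along the jig's x. Two flats face its own +-y; at the start they stand upright: fingers coming straight down and closing along the jig's y meet them. It turns with the bolt
- head_face (a point): middle of the face of the head that looks to the backing plate, 8 mm from the head's centre along its x. Bolt, head and spanner turn as one about the jig's x: the head's roll is 0 at the start, on a stop, and 0.30 rad (right-handed) when the spanner is level; upper stop 0.70. To level it turn the gripped head +0.30 rad: the gripper's top leans to the jig's -y
- spanner: dark steel ring spanner on the nut in front of the bracket (robot side), 159 mm long from the bolt's axis, 9 mm thick; origin on the bolt's axis, 35.5 mm in front of the head's centre; its y runs along the handle, to the jig's +y. At the start it droops 0.30 rad below level; its weight (0.07 to 0.14 N m) turns the bolt back to there when not held; 0.02 rad slack. Not to be touched
- spanner_tip (a point): middle of the spanner's free end, 147 mm from the bolt's axis
- bumper_a: black rubber bumper, a cylinder 32 mm across, 28 mm tall; origin centre of underside. Bystander
- bumper_b: another such bumper. Bystander
- tub: clear plastic open tub 120x120x50 mm; origin centre of underside. Bystander
- tape: roll of tape lying flat, 90 mm across, 24 mm tall; origin centre of underside. Bystander
- screwdriver: screwdriver lying on the table. Bystander
- wrench: small loose open-ended wrench lying on the table beyond the jig. Bystander
- spare_bracket: spare white bracket lying flat, 144x44x6 mm; origin centre of underside. Bystander
Things that resemble listed ones, but are neither listed nor needed, are in the scene too. Of the things like the pin, leave any that is orange; of the rest the smaller one is meant.

How it is judged:
By the outcome, as a careful person would: the job done as asked, in the order asked, and still so for the second after the job is handed in, while the arm keeps its last pose, push and grip.
It also fails if it takes over 54 s, if anything falls off the work surface, if the arm or the gripper's body presses on something with over 40 N, if the wrist force passes 120 N, or if a joint passes its speed limit or range.

## Working session

There is one attempt and no reset: what is moved stays moved. The work goes in short steps, each a Python script; the robot and the scene stay as the last script left them, time stands still between calls to the robot, and variables do not carry over. Pictures are saved under pics/ and viewed, at most 10 in all, crops included, and the job is handed in when it is done.

```bash
mkdir -p pics; ls; cat > h.py <<'E'
import numpy as np, cv2
from cell import bot
def snap(cam,name):
    im=bot.camera(cam); cv2.imwrite(f'pics/{name}.png',im[:,:,::-1]); return im
def undist(c,px):
    K=np.array(c['mtx']);d=np.array([c['k1'],0,0,0,0.])
    return cv2.undistortPoints(np.array(px,float).reshape(-1,1,2),K,d).reshape(-1,2)
def E_of(cam):
    c=bot.calibration(cam)
    return c,np.array(c['extrinsics'])
def pix2z(cam,px,z):
    c,E=E_of(cam); R,t=E[:3,:3],E[:3,3]; o=-R.T@t
    n=undist(c,px); out=[]
    for a in n:
        d=R.T@np.array([a[0],a[1],1]); out.append(o+d*(z-o[2])/d[2])
    return np.array(out)
def proj(cam,P,E=None):
    c=bot.calibration(cam)
    if E is None:E=np.array(c['extrinsics'])
    q=np.atleast_2d(P)@E[:3,:3].T+E[:3,3]; n=q[:,:2]/q[:,2:]
    r2=(n**2).sum(1,keepdims=True); n=n*(1+c['k1']*r2)
    K=np.array(c['mtx']); return n@K[:2,:2].T+K[:2,2]
E
python3 - <<'E'
from h import *
a=snap('scene','s0');b=snap('top','t0')
for cam in('scene','top'):
    c=bot.calibration(cam);E=np.array(c['extrinsics']);print(cam,-E[:3,:3].T@E[:3,3],E[2,:3],c['k1'],c['mtx'])
    for t in ['jig','gap','flange_hole','pin','pin_block','pin_collar','bolt_head','head_face','spanner','spanner_tip','bumper_a','tub','tape','screwdriver','wrench','spare_bracket']:
        print(t,[([round(v) for v in d['bbox']],round(d['confidence'],2)) for d in bot.search_frame(cam,t)][:4])
print(bot.read_clock(),bot.read_tool_rot(),bot.calibration('wrist'))
E
```

```text
pics
scene [ 0.96047162 -0.55374487  0.94085999] [-0.38124969  0.52006692 -0.76431608] -0.030987317291465998 [[477.69190039   0.         289.43071487]
 [  0.         477.69190039 208.37813788]
 [  0.           0.           1.        ]]
jig [([254, 174, 97, 128], 0.61), ([168, 300, 16, 20], 0.31)]
gap [([252, 172, 102, 132], 0.94), ([293, 173, 32, 41], 0.73)]
flange_hole [([295, 173, 31, 39], 0.66), ([254, 175, 97, 130], 0.6), ([292, 173, 34, 43], 0.45)]
pin [([120, 318, 26, 35], 0.77), ([189, 268, 13, 23], 0.71), ([168, 300, 16, 21], 0.69), ([372, 153, 49, 27], 0.28)]
pin_block [([157, 298, 40, 43], 0.69)]
pin_collar [([121, 321, 26, 34], 0.78), ([167, 299, 16, 21], 0.75), ([188, 268, 16, 25], 0.57)]
bolt_head [([290, 175, 36, 40], 0.75)]
head_face [([293, 174, 34, 47], 0.72)]
spanner [([295, 171, 32, 44], 0.66)]
spanner_tip [([294, 172, 30, 41], 0.79)]
bumper_a [([241, 178, 12, 22], 0.66), ([240, 315, 10, 18], 0.49)]
tub [([309, 103, 57, 50], 0.61)]
tape [([262, 119, 34, 21], 0.72), ([371, 154, 52, 26], 0.63), ([166, 297, 20, 22], 0.54)]
screwdriver [([172, 202, 71, 50], 0.83)]
wren
[... 1149 characters left out ...]
, 22], 0.87)]
spare_bracket [([146, 160, 41, 34], 0.82), ([252, 122, 54, 24], 0.55)]
1.7 [ 3.04442506e-05  9.93233736e-01  1.16132449e-01 -1.89144046e-06] {'mtx': array([[359.87525437,   0.        , 286.71477577],
       [  0.        , 359.87525437, 207.77754474],
       [  0.        ,   0.        ,   1.        ]]), 'k1': 0.0005208417625801006, 'hand_eye': array([[-9.30669973e-04, -9.58035634e-01, -2.86647621e-01,
         7.28598563e-02],
       [ 9.99999562e-01, -8.62100280e-04, -3.65420013e-04,
         2.02486617e-04],
       [ 1.02966399e-04, -2.86647835e-01,  9.58036016e-01,
        -1.43043194e-01],
       [ 0.00000000e+00,  0.00000000e+00,  0.00000000e+00,
         1.00000000e+00]])}
```

View pics/s0.png

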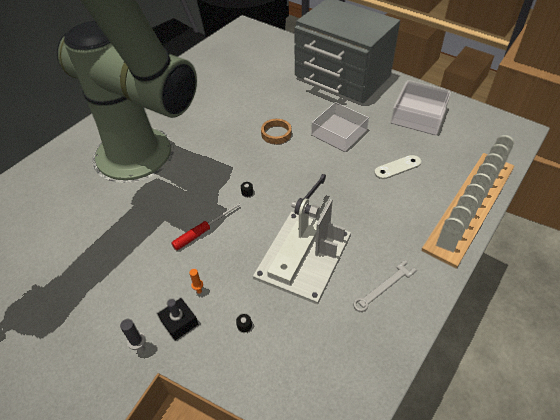

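View pics/t0.png

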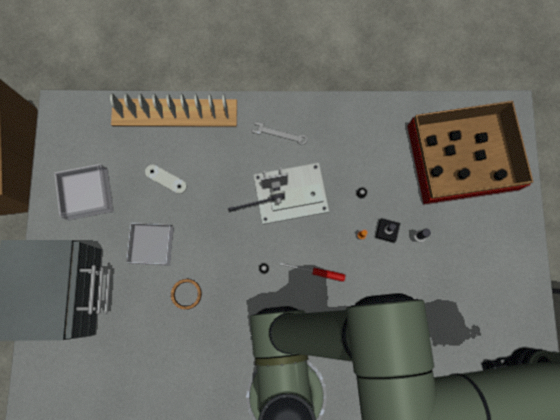

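```bash
python3 - <<'E'
from h import *
c=pix2z('top',[(254,172),(319,163),(328,212),(262,222)],.012);print(c.round(3))
print(pix2z('top',[(387,231)],.036).round(4), pix2z('scene',[(177,313)],.036).round(4))
print(pix2z('top',[(420,236)],.03).round(4),pix2z('top',[(361,234)],.03).round(4))
im=cv2.imread('pics/t0.png')[140:260,220:440];cv2.imwrite('pics/t0c.png',cv2.resize(im,None,fx=3.6,fy=3.6,interpolation=cv2.INTER_CUBIC))
E
```

```text
[[ 0.67   0.1    0.012]
 [ 0.699 -0.105  0.012]
 [ 0.541 -0.131  0.012]
 [ 0.51   0.074  0.012]]
[[ 0.4779 -0.3069  0.036 ]] [[ 0.482  -0.3079  0.036 ]]
[[ 0.4635 -0.4074  0.03  ]] [[ 0.4695 -0.2289  0.03  ]]
```

View pics/t0c.png

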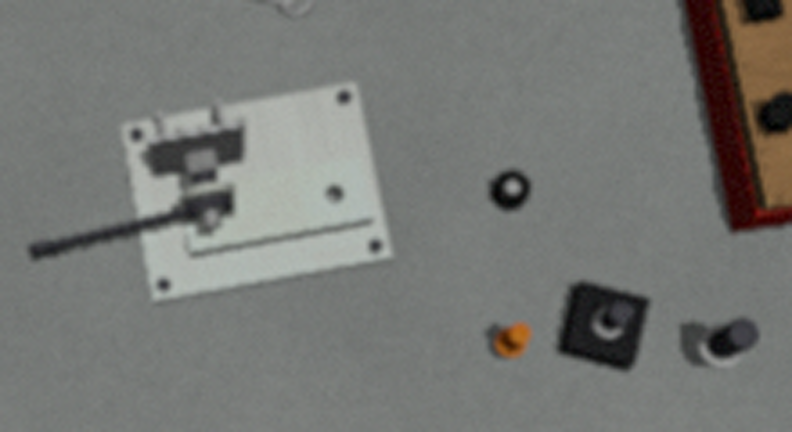

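```bash
cat >> h.py <<'E'
from scipy.spatial.transform import Rotation as Ro
def quat(yaw):   # tool down, tool x at yaw
    M=np.array([[np.cos(yaw),np.sin(yaw),0],[np.sin(yaw),-np.cos(yaw),0],[0,0,-1]])
    q=Ro.from_matrix(M).as_quat(); return np.array([q[3],*q[:3]])
def wristE():
    p=np.array(bot.read_position());q=np.array(bot.read_tool_rot())
    T=np.eye(4);T[:3,:3]=Ro.from_quat([*q[1:],q[0]]).as_matrix();T[:3,3]=p
    return np.linalg.inv(T@np.array(bot.calibration('wrist')['hand_eye']))
def wpix2z(E,px,z):
    c=bot.calibration('wrist');R,t=E[:3,:3],E[:3,3];o=-R.T@t;out=[]
    for a in undist(c,px):
        d=R.T@np.array([a[0],a[1],1]);out.append(o+d*(z-o[2])/d[2])
    return np.array(out)
def wsnap(name):
    E=wristE();im=snap('wrist',name);np.save(f'pics/{name}.npy',E);return im
E
python3 - <<'E'
from h import *
for y in(.15+np.pi/2,.15-np.pi/2):
  for p in([.479,-.307,.1],[.595,-.083,.12]): print(y,bot.solve_ik(p,quat(y)))
print(bot.solve_ik([.6,.03,.12],quat(.15)),bot.solve_ik([.6,.03,.12],quat(.15+np.pi)))
bot.move_pose([.479-.0,-.307,.24],quat(.15-np.pi/2));print(bot.read_clock())
a=wsnap('w1')
bot.move_pose([.59,-.03,.30],quat(.15-np.pi/2));print(bot.read_clock())
b=wsnap('w2')
cv2.imwrite('pics/w12.png',np.vstack([a[60:360],b[60:360]])[:,:,::-1])
E
```

```text
1.7207963267948965 [-0.69969206  0.47914712 -0.32185169  0.76979751  0.          0.72110426]
1.7207963267948965 [-0.26142119  0.50969551 -0.20972815  0.85137266  0.          1.15937513]
-1.4207963267948966 [-0.69969206  0.47914712 -0.32185169  0.76979751  0.         -2.42048839]
-1.4207963267948966 [-0.26142119  0.50969551 -0.20972815  0.85137266  0.         -1.98221752]
[-0.07286379  0.50967598 -0.20976186  0.85135848  0.          2.91872886] [-0.07286379  0.50967598 -0.20976186  0.85135848  0.         -0.22286379]
4.9167
6.1333
```

View pics/w12.png

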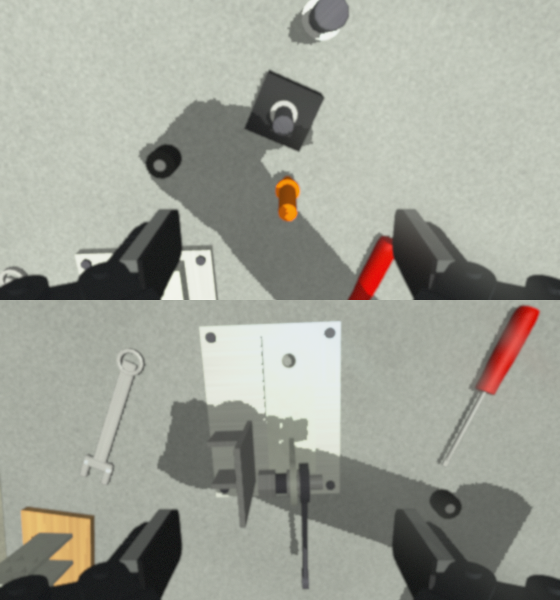

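```bash
python3 - <<'E'
from h import *
a=cv2.imread('pics/w1.png')[120:220,235:335];b=cv2.imread('pics/w2.png')[70:270,190:350]
a=cv2.resize(a,(400,400),interpolation=cv2.INTER_CUBIC);b=cv2.resize(b,None,fx=2.4,fy=2.4,interpolation=cv2.INTER_CUBIC)
o=np.zeros((480,790,3),np.uint8);o[:400,:400]=a;o[:,404:404+384]=b;cv2.imwrite('pics/z1.png',o)
g=cv2.cvtColor(cv2.imread('pics/w2.png'),6)
for (x,y) in[(211,98),(330,93),(288,120),(330,245)]:
    p=g[y-11:y+12,x-11:x+12].astype(float);bg=np.median(p);w=np.clip(bg-p-25,0,None);Y,X=np.mgrid[y-11:y+12,x-11:x+12]
    print((x,y),bg,(w*X).sum()/w.sum(),(w*Y).sum()/w.sum(),(w>0).sum())
E
```

```text
(211, 98) 229.0 210.12501527557131 97.30355615300012 118
(330, 93) 230.0 330.18401052323884 92.54735457468577 133
(288, 120) 232.0 289.5345530823913 120.11187507283533 172
(330, 245) 118.0 329.94444444444446 244.81190476190477 63
```

View pics/z1.png

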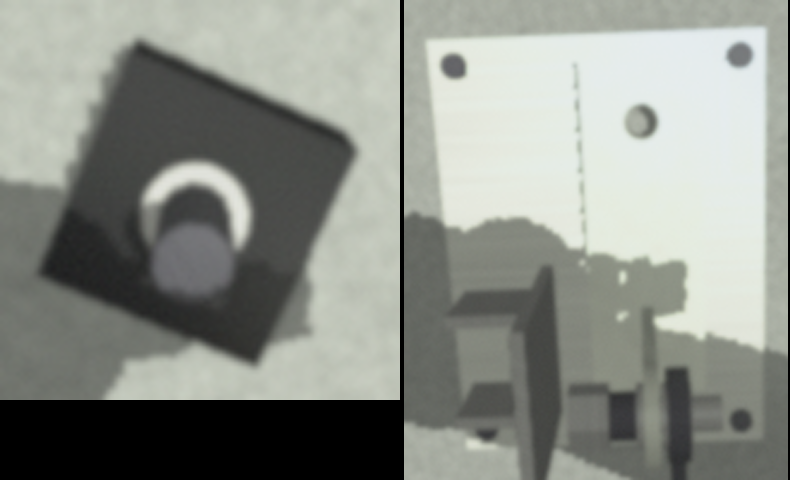

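```bash
python3 - <<'E'
from h import *
from scipy.optimize import least_squares
E=np.load('pics/w2.npy');E1=np.load('pics/w1.npy')
J=np.array([[0,-.11,.034],[.1,-.15,.012],[-.06,-.15,.012],[-.06,.06,.012]])
px=np.array([[288.75,120.4],[199.6,86.7],[340.8,81.25],[340,253.3]])-.2
def W(p):
    c,s=np.cos(p[2]),np.sin(p[2]);R=np.array([[c,-s,0],[s,c,0],[0,0,1]]);return J@R.T+[p[0],p[1],0]
for wt in ([3,1,1,1],[0,1,1,1]):
  r=least_squares(lambda p:((proj('wrist',W(p),E)-px)*np.array(wt)[:,None]).ravel(),[.578,.026,.15])
  print(r.x.round(4),r.fun.round(1)); print(W(r.x)[0].round(4))
print('hole',wpix2z(E,[px[0]],.034))
print('top',wpix2z(E1,[(282.9,184.9)],.09),'collar',wpix2z(E1,[(283.6,172.9)],.04))
b=np.array([(137,42),(355,150),(258,362),(40,273)])/4+[235,120]-.4
print('block',wpix2z(E1,b,.036).round(4),wpix2z(E1,b,.036).mean(0))
p=r.x
E
```

```text
[0.5748 0.0254 0.1848] [ 0.3  0.3 -0.2 -0.1 -0.3 -0.1 -0.4 -0.8]
[ 0.595  -0.0827  0.034 ]
[0.5745 0.0257 0.1843] [ 0.   0.   0.1  0.2  0.   0.2 -0.2 -0.6]
[ 0.5946 -0.0824  0.034 ]
hole [[ 0.59514696 -0.08279274  0.034     ]]
top [[ 0.48282723 -0.31209184  0.09      ]] collar [[ 0.48268916 -0.31246307  0.04      ]]
block [[ 0.5024 -0.3502  0.036 ]
 [ 0.4469 -0.3327  0.036 ]
 [ 0.4616 -0.2763  0.036 ]
 [ 0.5186 -0.2911  0.036 ]] [ 0.48236925 -0.31259248  0.036     ]
```

```bash
python3 - <<'E'
from h import *
q=quat(.185-np.pi/2);x,y=.4828,-.3122
bot.set_gripper(.55,50)
bot.move_pose([x,y,.14],q)
print(bot.move_linear([x,y,.047],.12,until_force=15),bot.read_position())
bot.set_gripper(0,50);print(bot.read_gripper_width(),bot.read_finger_force(),bot.read_ft_force())
bot.move_linear([x,y,.145],.12)
bot.move_pose([.595+.03*np.sin(.185)*0,-.083,.16],q)
wsnap('w3');print(bot.read_clock(),bot.read_position(),bot.read_ft_force(),bot.read_gripper_width())
im=cv2.imread('pics/w3.png');cv2.imwrite('pics/z3.png',cv2.resize(im,(800,600),interpolation=cv2.INTER_CUBIC))
E
```

```text
False [ 0.48342352 -0.31250213  0.04771362]
0.19992320263875646 48.646225333213806 [ 0.03453179 -0.08311717  6.37947833]
11.2583 [ 0.59452015 -0.08439875  0.15964437] [ 0.19246951 -0.38201556 -0.98554575] 0.1973155598331398
```

View pics/z3.png

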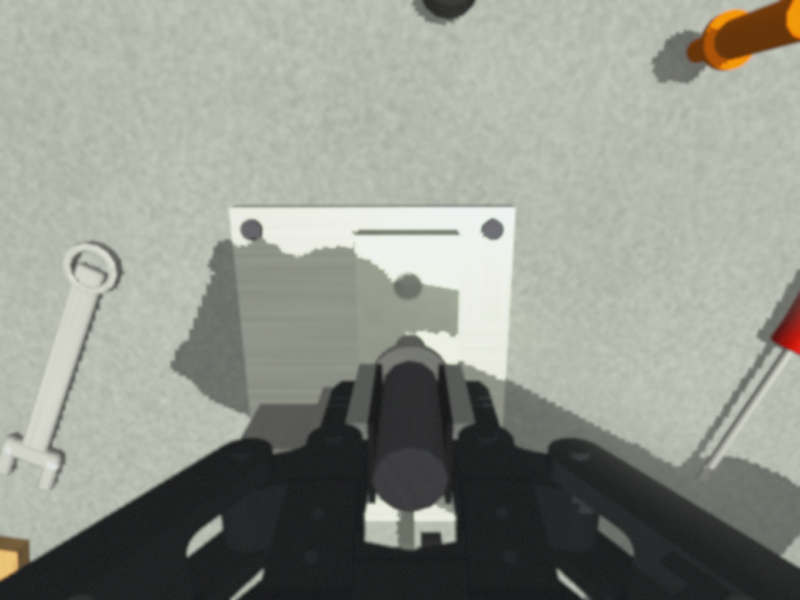

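```bash
python3 - <<'E'
from h import *
E=np.load('pics/w3.npy');s=560/800
print('hole',wpix2z(E,[(408*s-.2,287*s-.2)],.034))
print('flange mid',wpix2z(E,[(355*s,232*s),(459*s,232*s)],.034).round(4))
print('corners',wpix2z(E,[(231*s,207*s),(515*s,207*s)],.012).round(4))
H=np.array(bot.calibration('wrist')['hand_eye']);Hi=np.linalg.inv(H)
for dx in(0,.002):
  print(proj('wrist',np.array([[dx,0,-.0423],[dx,0,.0417],[dx+.013,0,.0117],[dx,.009,-.0423],[dx,-.009,-.0423]]),Hi).round(1))
# automatic: handle edges at several rows
print(bot.read_position(),bot.read_tool_rot(),quat(.185-np.pi/2))
E
```

```text
hole [[ 0.5951241  -0.08234395  0.034     ]]
flange mid [[ 0.6278 -0.1066  0.034 ]
 [ 0.574  -0.1166  0.034 ]]
corners [[ 0.6998 -0.1039  0.012 ]
 [ 0.5433 -0.1329  0.012 ]]
[[286.8 333.9]
 [286.7 238.9]
 [286.7 236.6]
 [314.4 333.9]
 [259.2 333.9]]
[[286.8 328.6]
 [286.7 235.5]
 [286.7 232.5]
 [314.5 328.6]
 [259.1 328.7]]
[ 0.59452015 -0.08439875  0.15964437] [ 4.08483119e-04  7.68838597e-01 -6.39442745e-01 -1.40521739e-04] [ 0.          0.76939799 -0.6387697   0.        ]
```

```bash
cat >> h.py <<'E'
def goto_read(t,q,n=2,speed=.08):
    t=np.array(t,float);c=t.copy()
    for i in range(n+1):
        bot.move_linear(list(c),speed,rotation=list(q)); e=t-np.array(bot.read_position())
        if np.linalg.norm(e)<.0003: break
        if i<n: c=c+e
    return c,e
E
python3 - <<'E'
from h import *
q=quat(.185-np.pi/2)
c,e=goto_read([.5952,-.0831,.090],q);print(c,e)
f0=np.array(bot.read_ft_force())
r=bot.move_linear([c[0],c[1],c[2]-.034],.05,until_force=8);print(r,bot.read_position(),bot.read_ft_force()-f0)
if not r:
    r=bot.move_linear([c[0],c[1],c[2]-.048],.03,until_force=10);print(r,bot.read_position(),bot.read_ft_force()-f0)
print(bot.read_clock(),bot.read_gripper_width(),bot.read_tool_rot(),q)
E
```

```text
[ 0.59497355 -0.0830677   0.0895683 ] [ 1.63641115e-04 -1.39232644e-05  3.36661722e-04]
False [ 0.59494774 -0.08305483  0.05560751] [ 1.16176533 -0.88188232  0.79051571]
True [ 0.59538637 -0.0831604   0.04592779] [0.16539957 0.46544778 6.73845778]
14.0083 0.1973524732918103 [-2.35447179e-04  7.69419768e-01 -6.38743240e-01  4.87920037e-04] [ 0.          0.76939799 -0.6387697   0.        ]
```

```bash
python3 - <<'E'
from h import *
q=quat(.185-np.pi/2);p=np.array(bot.read_position())
bot.set_gripper(.5);f=bot.read_ft_force()
bot.move_linear([p[0],p[1],.16],.12)
bot.move_pose([.5996,.0298,.24],quat(.184+np.pi))
wsnap('w4');a=snap('scene','s4');print(bot.read_clock(),f,bot.read_position(),bot.read_joint_positions())
w=cv2.imread('pics/w4.png')[:,:];s=cv2.imread('pics/s4.png')[160:320,240:370]
o=np.zeros((420,760,3),np.uint8);o[:,:400]=w[:,80:480];o[:,410:751]=cv2.resize(s,(341,420),interpolation=cv2.INTER_CUBIC);cv2.imwrite('pics/z4.png',o)
E
```

```text
17.1333 [ 1.22595899 -0.42929553  1.02234922] [0.59945056 0.02953696 0.23961132] [-7.36766123e-02  4.15504845e-01 -3.83848291e-02  1.11754561e+00
 -5.80578566e-05 -2.57586835e-01]
```

View pics/z4.png

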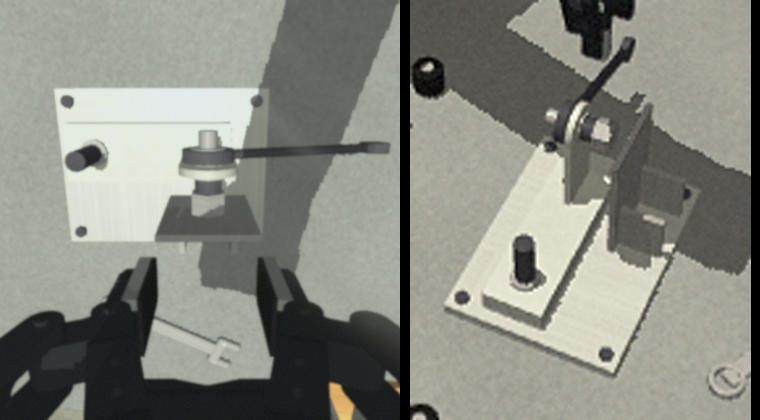

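```bash
python3 - <<'E'
from h import *
E=np.load('pics/w4.npy');R=Ro.from_euler('z',.184).as_matrix();o=np.array([.5750,.0252,0])
P=np.array([[.017,-.012,.127],[.017,.012,.127],[.033,-.012,.127],[.033,.012,.127],[.047,-.04,.132],[.047,.04,.132]])@R.T+o
print((proj('wrist',P,E)-[80,0]).round(1))
C=o+R@[.025,0,.120];q=quat(.184+np.pi)
c,e=goto_read([C[0],C[1],.175],q,speed=.12);print(c,e)
r=bot.move_linear([c[0],c[1],c[2]-.077],.06,until_force=8);print(r,bot.read_position(),bot.read_ft_force(),bot.read_clock())
E
```

```text
[[190.8 193.3]
 [223.5 193.3]
 [191.  214.2]
 [223.3 214.1]
 [153.3 234.2]
 [261.  234.1]]
[0.5990822  0.02981645 0.17416628] [ 4.23385017e-04 -4.37574826e-05  6.66145479e-04]
False [0.5994482  0.02978244 0.0976182 ] [ 0.47334626  0.47060442 -0.23553005] 19.7583
```

```bash
cat >> h.py <<'E'
YAW=.184;C=np.array([.5750,.0252,0])+Ro.from_euler('z',YAW).as_matrix()@[.025,0,.120]
def M0():
    q=quat(YAW+np.pi);return Ro.from_quat([*q[1:],q[0]])
def roll_now():
    q=np.array(bot.read_tool_rot());D=(Ro.from_quat([*q[1:],q[0]])*M0().inv()).as_rotvec();return D@[np.cos(YAW),np.sin(YAW),0],D
def turn(a,b,d,n=6,speed=.005):
    ax=np.array([np.cos(YAW),np.sin(YAW),0])
    for r in np.linspace(a,b,n+1)[1:]:
        Rr=Ro.from_rotvec(ax*r);q=(Rr*M0()).as_quat()
        bot.move_linear(list(C+Rr.apply(d)),speed,rotation=[q[3],*q[:3]])
def tip(name):
    snap('scene',name);return [d['bbox'] for d in bot.search_frame('scene','spanner')[:1]]
E
python3 - <<'E'
from h import *
bot.set_gripper(0,100);print(bot.read_gripper_width(),bot.read_finger_force(),bot.read_ft_force(),bot.read_moment())
p=np.array(bot.read_position());d=p-C;print(d)
np.save('d.npy',d)
turn(0,.16,d,3);print(roll_now(),bot.read_ft_force(),bot.read_moment(),bot.read_position()-C)
turn(.16,.305,d,3);print(roll_now(),bot.read_ft_force(),bot.read_moment(),bot.read_gripper_width(),bot.read_finger_force(),bot.read_clock())
R=Ro.from_euler('z',YAW).as_matrix();o=[.575,.0252,.12]
for r in(-.3,-.05,0,.05):
    print(r,proj('scene',np.array([[-.0105,y*np.cos(r),y*np.sin(r)] for y in(0,.147)])@R.T+o).round(1))
tip('s5')
s=cv2.imread('pics/s5.png')[150:250,270:350];s4=cv2.imread('pics/s4.png')[150:250,270:350]
cv2.imwrite('pics/z5.png',cv2.resize(np.hstack([s4,s]),None,fx=5,fy=5,interpolation=cv2.INTER_CUBIC))
E
```

```text
0.2575143503635794 98.06439491920173 [-1.65681971  2.42188057  4.80128572] [0.4926597  0.33233473 0.01102567]
[-0.00031819  0.00058626 -0.0221567 ]
(np.float64(0.15964300331558176), array([ 1.56942186e-01,  2.92410615e-02, -5.19410663e-05])) [-0.99426258  2.53990609  2.71944243] [0.23562292 0.16178193 0.06748401] [-0.00095584  0.00402881 -0.02181885]
(np.float64(0.3048664205232319), array([ 2.99694300e-01,  5.59185193e-02, -1.88383679e-04])) [0.5408842  2.66451269 0.52008347] [-0.00279472 -0.08593647  0.03869918] 0.26222745977968615 98.47667922265828 22.4667
-0.3 [[299.1 205.9]
 [322.  178.2]]
-0.05 [[299.1 205.9]
 [323.6 166.3]]
0 [[299.1 205.9]
 [323.8 164.1]]
0.05 [[299.1 205.9]
 [323.9 161.9]]
```

View pics/z5.png

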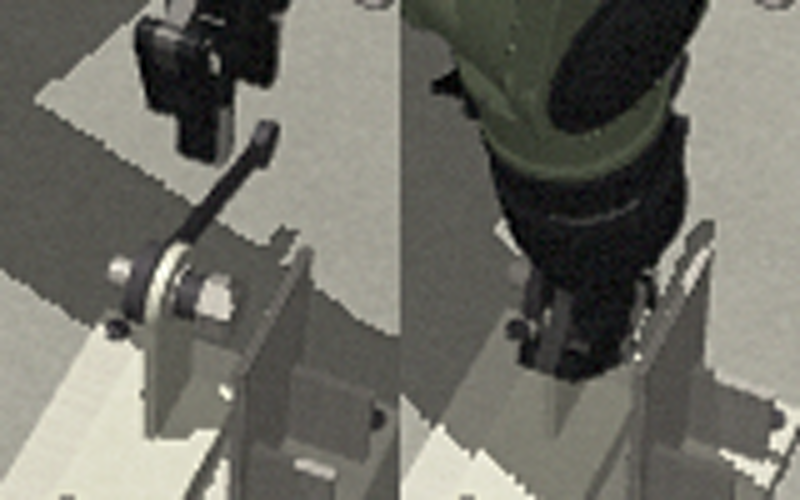

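```bash
python3 - <<'E'
from h import *
wsnap('w5');E=np.load('pics/w5.npy');snap('top','t5')
R=Ro.from_euler('z',YAW).as_matrix();o=[.575,.0252,.12]
im=cv2.imread('pics/w5.png')
for r,col in((-.1,(255,0,0)),(0,(0,255,0)),(.1,(0,0,255))):
    P=np.array([[-.0105,y*np.cos(r),y*np.sin(r)] for y in np.r_[np.linspace(0.03,.147,6),.159]])@R.T+o
    q=proj('wrist',P,E);print(r,q[[0,3,5,6]].round(1).tolist(),proj('top',P[5]).round(1))
    for u in q: cv2.circle(im,tuple(int(v) for v in u),2,col,-1)
cv2.imwrite('pics/z6.png',cv2.resize(im,(800,600),interpolation=cv2.INTER_CUBIC))
E
```

```text
-0.1 [[357.4, 202.6], [487.4, 186.0], [553.2, 177.6], [568.0, 175.7]] [[228.8 207.1]]
0 [[361.6, 204.6], [507.1, 191.0], [584.9, 183.7], [602.9, 182.0]] [[228.  206.1]]
0.1 [[365.2, 206.8], [527.4, 196.7], [619.7, 191.0], [641.7, 189.6]] [[227.7 205. ]]
```

View pics/z6.png

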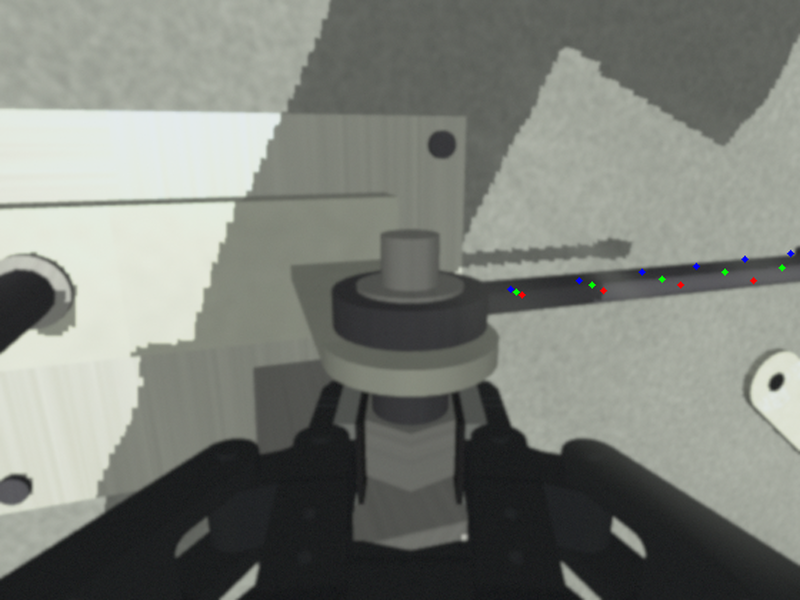

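```bash
python3 - <<'E'
from h import *
R=Ro.from_euler('z',YAW).as_matrix();o=[.575,.0252,.12]
def edges(name,cols,line):
    g=cv2.cvtColor(cv2.imread(f'pics/{name}.png'),6).astype(float);U=[];L=[]
    for x in cols:
        y0=np.interp(x,*line);ys=np.arange(int(y0)-13,int(y0)+14);d=np.diff(g[ys,x])
        m=len(d)//2
        for a,sg,lo,hi in((U,-1,0,m+1),(L,1,m-1,len(d))):
            k=lo+np.argmax(sg*d[lo:hi]);w=np.clip(sg*d[max(k-1,0):k+2],0,None)
            a.append((x,(ys[max(k-1,0):k+2][:len(w)]+.5)@w/w.sum()))
    out=[]
    for a in(U,L):
        a=np.array(a);p=np.polyfit(a[:,0],a[:,1],1)
        for _ in range(4):
            e=np.abs(a[:,1]-np.polyval(p,a[:,0]));a2=a[e<max(1,1.5*np.median(e))];p=np.polyfit(a2[:,0],a2[:,1],1)
        out.append((p[0].round(4),np.polyval(p,cols.mean()).round(2),len(a2),len(a)))
    return out
def model(name,cols,r,hw):
    E=np.load(f'pics/{name}.npy');res=[]
    for dx,dz in((-.0045,hw),(-.0045,-hw),(.0045,hw),(.0045,-hw)):
        P=np.array([[-.0105+dx,y*np.cos(r)-dz*np.sin(r),y*np.sin(r)+dz*np.cos(r)] for y in np.linspace(.03,.135,12)])@R.T+o
        q=proj('wrist',P,E);k=np.polyfit(q[:,0],q[:,1],1);res.append((k[0].round(4),np.polyval(k,cols.mean()).round(2)))
    return res
c5=np.arange(365,545);c4=np.arange(325,430)
print(edges('w5',c5,([365,545],[204.3,187.5])));print(edges('w4',c4,([315,440],[153.5,149])))
for r in(-.06,-.03,0,.03):print(r,model('w5',c5,r,.008))
for r in(-.33,-.3,-.27):print(r,model('w4',c4,r,.008))
E
```

```text
[(np.float64(-0.0858), np.float64(186.7), 180, 180), (np.float64(-0.0982), np.float64(207.46), 180, 180)]
[(np.float64(-0.0434), np.float64(146.02), 105, 105), (np.float64(-0.0462), np.float64(155.35), 101, 105)]
-0.06 [(np.float64(-0.1082), np.float64(188.06)), (np.float64(-0.0951), np.float64(177.27)), (np.float64(-0.1345), np.float64(209.58)), (np.float64(-0.1184), np.float64(196.41))]
-0.03 [(np.float64(-0.0986), np.float64(189.61)), (np.float64(-0.0867), np.float64(178.74)), (np.float64(-0.1225), np.float64(211.52)), (np.float64(-0.108), np.float64(198.25))]
0 [(np.float64(-0.0892), np.float64(191.13)), (np.float64(-0.0785), np.float64(180.18)), (np.float64(-0.1108), np.float64(213.42)), (np.float64(-0.0978), np.float64(200.04))]
0.03 [(np.float64(-0.0799), np.float64(192.63)), (np.float64(-0.0705), np.float64(181.59)), (np.float64(-0.0993), np.float64(215.28)), (np.float64(-0.0878), np.float64(201.8))]
-0.33 [(np.float64(-0.0454), np.float64(145.6)), (np.float64(-0.0427), np.float64(142.89)), (np.float64(-0.057), np.float64(157.29)), (np.float64(-0.0536), np.float64(153.91))]
-0.3 [(np.float64(-0.041), np.float64(145.97)), (np.float64(-0.0386), np.float64(143.27)), (np.float64(-0.0515), np.float64(157.76)), (np.float64(-0.0485), np.float64(154.39))]
-0.27 [(np.float64(-0.0368), np.float64(146.34)), (np.float64(-0.0347), np.float64(143.64)), (np.float64(-0.0462), np.float64(158.22)), (np.float64(-0.0435), np.float64(154.85))]
```

```bash
python3 - <<'E'
from h import *
bot.wait(.5);print(roll_now()[0],bot.read_finger_force(),bot.read_ft_force(),bot.read_clock());print(bot.close_job())
E
```

```text
0.30495355434630245 98.24951875023544 [-0.46638744 -0.17287968 -1.14009245] 23.1667
the job is handed in; nothing more can be done
None
```

The pin is fully home and upright in the flange hole and released. The arm is still gripping the bolt head, with the spanner level to within about 0.01 rad by the wrist camera, and the job was handed in at about 23 s.

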